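Seat a two-part strainer lid on a mug and take off its cover

ROBOT

A 6-joint arm with a two-finger parallel gripper is mounted at the origin on the work surface. World frame = base frame: x ahead of the robot, y to its left, z up, the work surface at z = 0. Lengths are in mm, angles in degrees, forces in N, time in s.
With the tool pointing down it reaches from about 350 to 850 mm from the base axis. Payload 8.1 kg.
Tool frame: the origin (TCP) lies at the very end of the fingers, on their centre line; the grasp point (between the pads) lies 19 mm behind it; z points along the fingers, y is the direction in which the jaws open and shut (so a half turn about z gives the same grasp; the last joint's range is limited). The gripper opens to 85 mm and grips with 20 to 120 N. Pads are 22 mm wide; open, the fingers measure 114 mm over their backs; the gripper's body (76 mm by 85 mm) begins 54 mm behind the grasp point. The pads swing forward as they close: fully open they stand 13 mm farther back than shut.
Start: joints at [-74.106, 7.471, 85.268, -0, 87.261, -4.893], TCP at [212.956, -560.941, 231.292] pointing down, gripper open.
Joint ranges: [-169.43, 169.43], [-51.17, 129.36], [1.28, 143.12], [-76.62, 256.62], [0, 156.53], [-152.29, 152.29]. Speed limits (degrees/s): [136.94, 136.94, 159.86, 180, 180, 180].

INTERFACE

Orientations are given as [roll, pitch, yaw] about the fixed x, y, z axes, in that order (R = Rz(yaw) Ry(pitch) Rx(roll)).
In Python, from bench import sensors, viewer, job gives the robot as it stands.
- The arm moves only by the shell command python3 -m pendant 'ROWS' [FORCE]. ROWS is JSON, one flat list of numbers, 5 for each row, row after row: the shift along the world's x, y, z in mm, then the turn about the world's z in rad, then the finger opening in mm, from 0 to 85.4. In form: [x, y, z, twist, hand, x, y, z, twist, hand, ...]. A call has 1 to 12 rows; each row shifts and turns the pose as measured when the row begins; what a row does not reach is not made up. A row lasts 1/12 s, in which the tool goes at most 41.7 mm and 7.16 degrees, less where a joint would pass 70% of its speed; a pose out of reach is approached as far as the arm can. A call with a gripper value outside its range is refused whole. The fingers move at their own pace and stop on an object; FORCE is the grip in N (left out, the last holds). Time passes only in rows, so rows that do not move let the fingers close. It gives the time, the measured TCP pose, the force and the opening at its end, in the units of the state.
- sensors.sense(): the state, without advancing time (a new reading comes with each control period).
- viewer.snapshot(name): name is "scene" or "top"; returns a dict with "frame" (420x560x3 uint8, blue, green, red), "z_map" (420x560 float32, mm along the optical axis (not along the pixel's ray), 0 where there is no reading), "fx", "fy", "cx", "cy" (pixels), "k1" (the pictures are not rectified: a ray, as slopes to the right and down, at radius r is drawn at 1 + k1 r^2 times it, then the intrinsics apply), "view" (4x4, takes a point from world to camera coordinates). Camera axes: x right, y down, z forward; pixel columns grow to the right and rows downward; lengths in mm; the calibration is good to about 2 mm. A picture is of the moment at which its call begins.
- job.hand_in(): hands the job in, once; it reports no verdict.
The state is a dict: "time": time; "joint_pos": joint angles; "qd": joint speeds; "joint_efforts": joint torques, N m; "tool_pos": TCP position; "tcp_rot": TCP orientation; "ft_force": force on the tool from outside, world axes, zero at the start; "wrist_torque": the same for the moment, N m; "finger_gap": finger opening in mm.
Only numpy, scipy, OpenCV 4.12 (cv2) and the standard library are available. Lean on these libraries where they do the work, as an engineer would, in place of code of your own. Each camera call takes 0.05 s, during which the arm holds its last target.

TASK

Get the mug ready for pouring: pick up its whole two-part lid from the top tray by the steel post that sticks up through the cover, so that strainer and cover travel together, lower it slowly, gently and squarely into the mug's mouth, and let go. Then take the ceramic cover alone by its square collar, lift it straight up off the post, leaving the steel strainer seated and undisturbed in the mug, and bring the cover to one side without lowering it, so that none of it is above the mug. Finish still holding the cover up there, level; leave the mug standing where it is and do not disturb the other things.

Things in the scene. Friction and masses are not known exactly. Their poses are not given: they have to be found in the camera images.
- inner_post (a point): Steel strainer, 0.16 kg, the lid's inner part: flange 94 mm across, 5 thick; tapered plug 75 across, 12 high below it; round post 16 across, 64 high on it, its top 30 mm bare above the cover's collar. Starts standing on its plug on the top tray. Point: on the post's axis, 15 mm below its top, 15 above the collar's top, 54 above the flange's underside (rests on the mug's rim). z up.
- cover_collar (a point): White ceramic cover, 0.13 kg, lies loose on the strainer, post through its hole (3.5 mm play): plate 107 mm across, 6 thick, 4 mm skirt below; on it a square collar, 34 outside, 23 inside, 28 high. Point: middle of the collar, 14 mm below its top, 14 above the plate's top, 29 below inner_post when nested. x, y square to the collar's faces, z up. It clears the post after rising 64.
- mug_rim (a point): Centre of the mug's mouth at rim height, z up. Mug: white ceramic, loose, empty, 0.42 kg, standing on the counter, 95 mm high, 90 across, mouth 82 across, one handle on its +y side reaching 82 mm from the axis.
- trays: Stack of three shallow clear plastic trays, fixed, 170 mm (x) by 250 mm (y), tiers 50 mm apart, walls 28 high and 4 thick; top tray's floor 104 mm and rim 128 mm above the counter. 10 mm posts at the long faces. Origin: middle of the underside. The lid stands on the top tray towards +y.
- frog: Green plastic frog clicker, 46 by 32 mm, 25 mm high, on the top tray towards -y; origin at the centre of its underside. To be left alone.
- bell: Silver aluminium hand bell, 44 mm across, 36 mm high, on the middle tray; origin under its centre. To be left alone.
- top: Red plastic spinning top, 42 mm across, 34 mm high, standing on its stem on the bottom tray; origin under its centre. To be left alone.
- spoon: Steel teaspoon 150 mm long lying along x on the counter, between the trays and the mug; origin at the middle of its underside. To be left alone.
- honey: Amber glass jar, 60 mm across, 85 mm high, at the back of the counter; origin under its centre. To be left alone.
- sugar: White ceramic bowl, 100 mm across, 50 mm high, at the back of the counter; origin under its centre. To be left alone.
- caddy: Dark steel can, 68 mm across, 100 mm high, at the back of the counter; origin under its centre. To be left alone.
Mind the look-alikes: they are no part of the job. What is shaped like the part that bears cover_collar but green or turquoise is not meant.

How it is judged:
By the outcome, as a careful person would: the job done as asked, in the order asked, and still so for the second after the job is handed in, while the arm keeps its last pose, push and grip.
It also fails if it takes over 59 s, if anything falls off the work surface, if the arm or the gripper's body presses on something with over 40 N, if the wrist force passes 120 N, or if a joint passes its speed limit or range.

## Working session

There is one attempt and no reset: what is moved stays moved. The work goes in short steps, Python scripts to look and compute and a shell command to move; the robot and the scene stay as the last step left them, time stands still between calls to the robot, and variables do not carry over. Pictures are saved under pics/ and viewed, and the job is handed in when it is done.

```bash
ls; mkdir -p pics
cat > h.py <<'E'
import numpy as np, cv2
from bench import sensors, viewer, job
def snap(n,tag):
    s=viewer.snapshot(n); np.savez(f'{tag}.npz',**s); cv2.imwrite(f'pics/{tag}.png',s['frame']); return s
def load(tag): return dict(np.load(f'{tag}.npz'))
def ray(s,u,v):
    K=np.array([[s['fx'],0,s['cx']],[0,s['fy'],s['cy']],[0,0,1]],float)
    p=cv2.undistortPoints(np.array([[[u,v]]],float),K,np.array([float(s['k1']),0,0,0]))[0,0]
    M=np.array(s['view']); R=M[:3,:3];t=M[:3,3]
    return -R.T@t, R.T@np.array([p[0],p[1],1.])
def onz(s,u,v,z):
    o,d=ray(s,u,v); return o+d*(z-o[2])/d[2]
def depth(s,u,v):
    o,d=ray(s,u,v); return o+d*float(s['z_map'][int(round(v)),int(round(u))])
def cross(s1,p1,s2,p2):
    o1,d1=ray(s1,*p1);o2,d2=ray(s2,*p2)
    A=np.stack([d1,-d2],1); a=np.linalg.lstsq(A,o2-o1,rcond=None)[0]
    q1=o1+d1*a[0];q2=o2+d2*a[1]; return (q1+q2)/2,np.linalg.norm(q1-q2)
E
python3 - <<'E'
from h import *
for n in('scene','top'):
    s=snap(n,n+'0'); print(n,s['fx'],s['k1'],np.round(np.array(s['view']),3).tolist())
print(sensors.sense())
E
```

```text
pics
scene 419.32258578799406 -0.023721228057352002 [[-0.27, 0.963, 0.019, 114.349], [0.629, 0.191, -0.753, -271.752], [-0.729, -0.191, -0.657, 1623.107], [0.0, 0.0, 0.0, 1.0]]
top 390.9567859919294 0.018790358510221844 [[0.006, -1.0, 0.002, 44.869], [-0.994, -0.006, -0.107, 574.919], [0.107, -0.001, -0.994, 955.26], [0.0, 0.0, 0.0, 1.0]]
{'time': 0.1, 'joint_pos': array([-7.41067506e+01,  7.51170050e+00,  8.53212072e+01, -3.54036752e-04,
        8.72614104e+01, -4.89242087e+00]), 'qd': array([ 0.0287618 , -0.07798746, -0.09550894,  0.02854157, -0.00033804,
        0.00695753]), 'joint_efforts': array([ 1.42979279e-03, -5.70954537e+01, -5.01940084e+01, -2.57657875e-04,
        8.24269286e-03,  4.55265479e-05]), 'tool_pos': array([ 212.81719226, -560.47653709,  230.35730393]), 'tcp_rot': array([-1.79905995e+02, -7.69161441e-03,  2.07856812e+01]), 'ft_force': array([ 0.14701814, -0.22225577, -0.25783615]), 'wrist_torque': array([-0.00109795,  0.00627755,  0.00991072]), 'finger_gap': 85.31792926393862}
```

View pics/scene0.png

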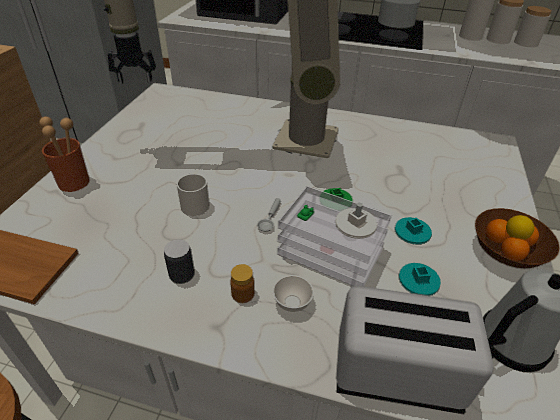

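View pics/top0.png

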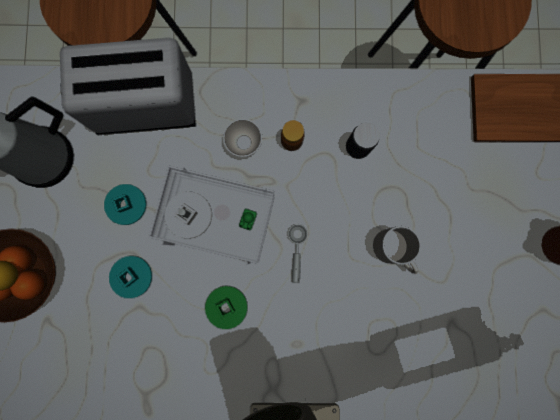

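Lid candidates in top view: white on the tray (186,213), turquoise (125,204) and (130,276), and green (226,306). The white one on the top tray, with a steel post, fits. I'll confirm it with enlarged crops.

Run:
```python
from h import *
a=load('top0')['frame'][165:270,145:285]; b=load('scene0')['frame'][185:265,270:400]; c=load('top0')['frame'][215:285,360:430]; d=load('scene0')['frame'][165:225,165:225]
f=lambda x,w,h:cv2.resize(x,(w,h),interpolation=cv2.INTER_CUBIC)
im=np.vstack([np.hstack([f(a,400,300),f(b,400,300)]),np.hstack([f(c,300,300),f(d,300,300),np.zeros((300,200,3),np.uint8)])])
cv2.imwrite('pics/crop0.png',im)
```

```text
(no output)
```

View pics/crop0.png

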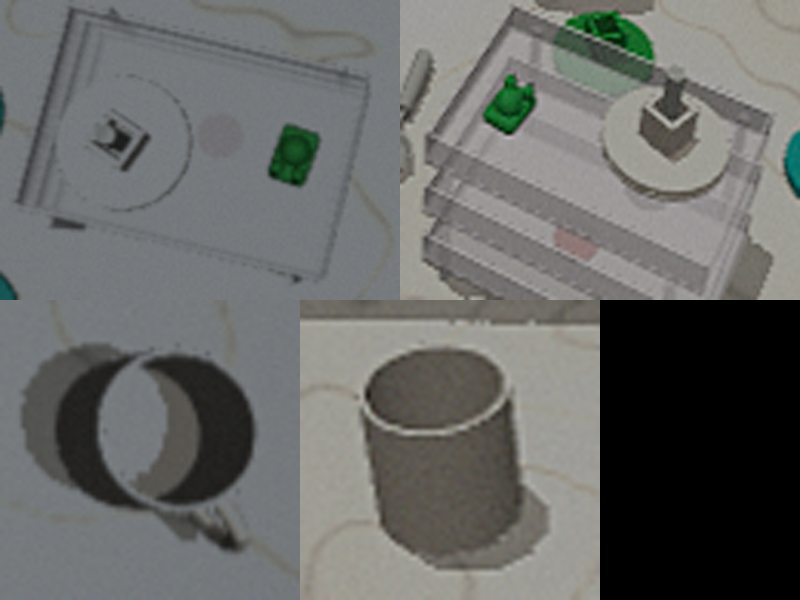

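The crops confirm it: the white cover with the steel post is on the top tray, and the mug's rim is visible at top (401,245) and scene (193,183). Next I'll measure using both rays and depth.

```bash
cat >> h.py <<'E'
def cloud(s):
    K=np.array([[s['fx'],0,s['cx']],[0,s['fy'],s['cy']],[0,0,1]],float)
    h,w=s['z_map'].shape; uu,vv=np.meshgrid(np.arange(w),np.arange(h))
    p=cv2.undistortPoints(np.stack([uu,vv],-1).reshape(-1,1,2).astype(float),K,np.array([float(s['k1']),0,0,0])).reshape(h,w,2)
    z=s['z_map'].astype(float)[...,None]; c=np.concatenate([p*z,z],-1)
    M=np.array(s['view']); P=(c-M[:3,3])@M[:3,:3]; P[s['z_map']<=0]=np.nan; return P
E
python3 - <<'E'
from h import *
T=load('top0');S=load('scene0')
print('post top x',cross(T,(181,211.5),S,(360,204.2)))
print('mug rim x',cross(T,(401,245.3),S,(192.6,183)))
print('plate ctr x',cross(T,(187.7,215),S,(270+667*0.325-130,185+140*.267)))
for n,s in(('T',T),('S',S)):
    P=cloud(s)
    if n=='T': lo,mg=(slice(185,245),slice(155,222)),(slice(220,275),slice(370,425))
    else: lo,mg=(slice(195,250),slice(325,392)),(slice(170,220),slice(172,215))
    L=P[lo].reshape(-1,3); M=P[mg].reshape(-1,3)
    h,e=np.histogram(L[:,2],np.arange(-10,220,6)); print(n,[(int(a),int(b)) for a,b in zip(e,h) if b])
    h,e=np.histogram(M[:,2],np.arange(-10,120,6)); print(n,[(int(a),int(b)) for a,b in zip(e,h) if b])
    q=M[(M[:,2]>85)&(M[:,2]<105)]; print('rim',len(q),q.min(0),q.max(0),cv2.minEnclosingCircle(q[:,:2].astype(np.float32)))
E
```

```text
post top x (array([559.32553117, 251.31887721, 184.35827242]), np.float64(0.6821499545195325))
mug rim x (array([ 492.9127545 , -242.91234969,   90.79395911]), np.float64(2.569007885026078))
plate ctr x (array([558.14571642, 251.71246743, 121.31467807]), np.float64(1.8091395181975796))
T [(-10, 4), (-4, 130), (2, 27), (8, 1), (14, 1), (20, 1), (26, 2), (32, 1), (38, 1), (44, 2), (50, 1), (56, 3), (62, 2), (68, 1), (74, 4), (80, 2), (86, 2), (92, 2), (98, 902), (104, 958), (110, 42), (116, 59), (122, 1198), (128, 403), (134, 14), (140, 19), (146, 22), (152, 126), (158, 9), (164, 4), (170, 5), (176, 5), (182, 42)]
T [(-10, 23), (-4, 1243), (2, 691), (8, 63), (14, 46), (20, 54), (26, 58), (32, 68), (38, 51), (44, 56), (50, 52), (56, 58), (62, 63), (68, 60), (74, 71), (80, 83), (86, 60), (92, 199), (98, 11)]
rim 280 [ 452.04115448 -287.67920115   85.13693303] [ 538.46208786 -199.52456414  100.58643987] ((491.669189453125, -244.8790283203125), 48.115509033203125)
S [(-10, 13), (-4, 615), (2, 88), (8, 38), (14, 3), (20, 8), (26, 15), (32, 9), (50, 13), (56, 9), (62, 6), (68, 10), (74, 30), (80, 3), (98, 635), (104, 571), (110, 126), (116, 210), (122, 788), (128, 221), (134, 28), (140, 42), (146, 43), (152, 79), (158, 11), (164, 11), (170, 14), (176, 7), (182, 25)]
S [(-10, 12), (-4, 855), (2, 182), (8, 39), (14, 48), (20, 40), (26, 44), (32, 62), (38, 66), (44, 80), (50, 75), (56, 80), (62, 91), (68, 80), (74, 96), (80, 90), (86, 102), (92, 98)]
rim 217 [ 448.59728892 -286.62642157   85.03324952] [ 541.68146424 -198.18636652   97.89247029] ((494.5173645019531, -242.15203857421875), 47.18941879272461)
```

Run:
```python
from h import *
from scipy.optimize import least_squares
for n,tag in(('T','top0'),('S','scene0')):
    P=cloud(load(tag)); L=P.reshape(-1,3); L=L[~np.isnan(L[:,0])]
    L=L[np.hypot(L[:,0]-559,L[:,1]-252)<62]
    for a,b,k in((180,192,'post'),(150,159,'collar'),(122,133,'plate')):
        q=L[(L[:,2]>a)&(L[:,2]<b)]; 
        print(n,k,len(q),'med',np.round(np.median(q,0),1),'bbox mid',np.round((q.min(0)+q.max(0))/2,1),'circ',np.round(cv2.minEnclosingCircle(q[:,:2].astype(np.float32))[0],1),cv2.minEnclosingCircle(q[:,:2].astype(np.float32))[1], cv2.minAreaRect(q[:,:2].astype(np.float32)))
    L=P.reshape(-1,3); L=L[~np.isnan(L[:,0])]
    q=L[(np.hypot(L[:,0]-493,L[:,1]+243)<52)&(L[:,2]>91)&(L[:,2]<102)]
    f=least_squares(lambda p:np.hypot(q[:,0]-p[0],q[:,1]-p[1])-43,[493,-243],loss='soft_l1').x
    print(n,'mug fit',f,np.median(q[:,2]),len(q))
    # handle
    q=L[(np.hypot(L[:,0]-493,L[:,1]+243)<88)&(np.hypot(L[:,0]-493,L[:,1]+243)>52)&(L[:,2]>15)]; print('handle',len(q),np.median(q,0) if len(q) else '')
    # tray rim / frog
    q=L[(L[:,2]>128-6)&(L[:,2]<134)&(np.hypot(L[:,0]-559,L[:,1]-252)>62)&(np.abs(L[:,0]-550)<150)&(np.abs(L[:,1]-180)<180)]; print('tray rim',len(q),q.min(0),q.max(0))
```

```text
T post 44 med [558.4 248.7 184.6] bbox mid [559.4 248.9 184.5] circ [559.4 249.4] 7.870283126831055 ((559.0797119140625, 249.20620727539062), (13.586995124816895, 14.18160629272461), 64.50778198242188)
T collar 140 med [557.1 245.9 154.6] bbox mid [559.6 249.3 154.5] circ [559.5 249.1] 22.581045150756836 ((559.3291015625, 249.4732666015625), (34.69578170776367, 33.6218147277832), 55.24174118041992)
T plate 1448 med [557.4 246.  126.8] bbox mid [559.5 249.2 127.3] circ [559.  249.5] 53.599674224853516 ((559.4375, 249.20428466796875), (103.30658721923828, 105.17477416992188), 0.8060162663459778)
T mug fit [ 494.94231897 -243.10802185] 94.56539516239968 226
handle 86 [ 439.04356889 -280.18590336   58.04803349]
tray rim 863 [452.74959126  56.2817818  122.03561265] [671.03204699 337.71384913 132.34849987]
S post 27 med [562.7 251.1 184.4] bbox mid [560.8 250.8 184. ] circ [559.7 250.5] 9.105819702148438 ((560.5993041992188, 250.86671447753906), (14.8184814453125, 13.281516075134277), 3.451768159866333)
S collar 101 med [565.7 252.  154.1] bbox mid [564.  251.3 154.4] circ [559.8 251.3] 22.898181915283203 ((560.3746948242188, 250.5552520751953), (35.8580207824707, 35.93589401245117), 56.547725677490234)
S plate 711 med [575.  251.4 126.7] bbox mid [561.  250.3 127.5] circ [560.3 250.3] 55.13076400756836 ((561.35302734375, 250.1613311767578), (108.22498321533203, 103.60370635986328), 5.312125205993652)
S mug fit [ 495.75796311 -242.622448  ] 94.07959067931401 116
handle 0 
tray rim 699 [451.74806847  55.36493961 122.00390102] [674.97107525 333.82859462 131.77563538]
```

The two views agree. The lid's post axis is at about (560,250) with its top at z 184.5; the text expects 185. The plate top is at 127, and the collar faces sit at about 55°. The mug rim is at about (495,-243), z 94.5, with the handle towards (439,-280). I'll move over the lid, turning to yaw 55.

```bash
python3 -m pendant '[0,25,20,0.12,85,16,34,10,0.12,85,16,36,0,0.12,85,16,36,0,0.12,85,16,36,0,0.12,85,16,36,0,0,85,16,36,0,0,85,16,36,0,0,85,16,36,0,0,85,16,36,0,0,85,16,36,0,0,85,16,36,0,0,85]' 60
```

```text
time: 1.1
tool_pos: [385.8, -125.7, 252.0]
tcp_rot: [-179.3, -0.1, 56.2]
ft_force: [0.6, -0.9, 0.9]
finger_gap: 84.8
```

```bash
python3 -m pendant '[16,35,0,0,60,16,35,0,0,60,16,35,0,0,60,16,35,0,0,60,16,35,0,0,60,16,35,0,0,60,16,35,0,0,60,16,35,0,0,60,16,35,0,0,60,16,35,0,0,60,8,10,0,0,60,0,0,0,0,60]' 60
python3 - <<'E'
from h import *
print(sensors.sense()['ft_force'],sensors.sense()['tcp_rot'])
E
```

```text
time: 2.1
tool_pos: [555.4, 263.3, 246.1]
tcp_rot: [-179.1, 0.1, 56.7]
ft_force: [-0.1, -0.4, 0.1]
finger_gap: 60.3
[-0.07315217 -0.36200394  0.09856894] [-1.79074722e+02  5.86322705e-02  5.66623575e+01]
```

```bash
python3 -m pendant '[4,-13,0,-0.026,60,0,0,-10,0,55,0,0,-10,0,55,0,0,-10,0,55,0,0,-5,0,55,0,0,0,0,55]' 60
```

```text
time: 2.6
tool_pos: [557.2, 245.6, 205.0]
tcp_rot: [-178.9, 0.3, 55.0]
ft_force: [-0.1, 0.8, 0.1]
finger_gap: 55.1
```

```bash
python3 -m pendant '[3,4,0,0,55,0,0,0,0,55]' 60;python3 -m pendant '[0,0,0,0,55,0,0,0,0,55,0,0,0,0,55]' 60
python3 - <<'E'
from h import *
snap('scene','scene1');snap('top','top1')
s=sensors.sense();print(s['joint_pos'],s['tool_pos'],s['tcp_rot'])
E
```

```text
time: 2.77
tool_pos: [559.7, 248.7, 204.1]
tcp_rot: [-178.9, 0.4, 54.9]
ft_force: [-0.4, 0.7, -0.0]
finger_gap: 54.9
time: 3.02
tool_pos: [560.3, 249.1, 205.3]
tcp_rot: [-178.9, 0.3, 54.9]
ft_force: [-1.0, 0.2, 0.7]
finger_gap: 54.9
[18.78009806 11.00924881 84.06564276  0.67601272 85.79843901 53.83135676] [560.33114847 249.1480854  205.3637516 ] [-178.94078243    0.30784926   54.8969197 ]
```

View pics/scene1.png

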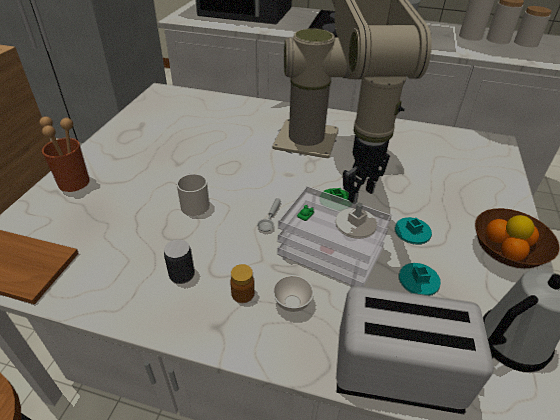

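Run:
```python
from h import *
f=load('scene1')['frame'][120:260,300:440]; cv2.imwrite('pics/c1.png',cv2.resize(f,(600,600),interpolation=cv2.INTER_CUBIC))
P=cloud(load('scene1'))[120:225,330:400].reshape(-1,3)
for a in range(190,260,6):
    q=P[(P[:,2]>a)&(P[:,2]<a+6)]; print(a,len(q),np.round(np.nanmin(q,0),0) if len(q) else '',np.round(np.nanmax(q,0),0) if len(q) else '')
```

```text
190 0  
196 0  
202 1 [538. 270. 208.] [538. 270. 208.]
208 17 [530. 227. 209.] [592. 275. 214.]
214 28 [529. 224. 214.] [595. 279. 220.]
220 38 [530. 221. 220.] [598. 279. 226.]
226 34 [532. 222. 226.] [597. 277. 232.]
232 38 [532. 221. 232.] [597. 278. 238.]
238 32 [530. 229. 238.] [598. 278. 244.]
244 22 [531. 231. 244.] [597. 277. 249.]
250 31 [524. 217. 250.] [612. 288. 256.]
256 60 [522. 206. 256.] [616. 290. 262.]
```

View pics/c1.png

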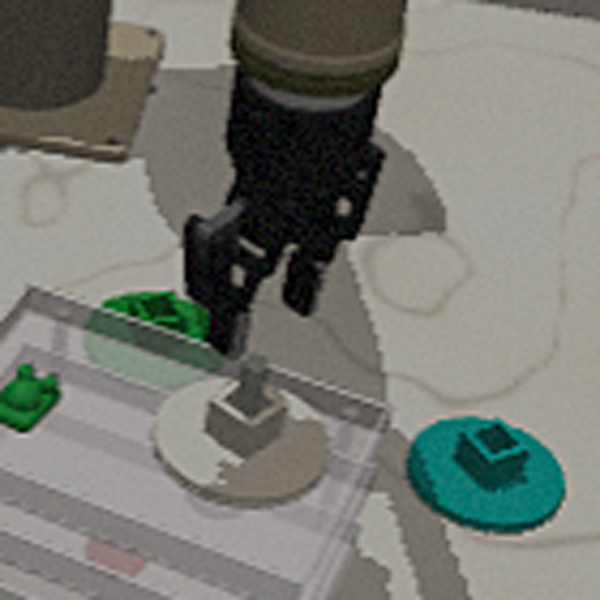

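The fingers straddle the post, with tips at about z 207 and TCP at 205. I'll lower to TCP z ~159, which clears the collar top at 155, then close.

```bash
python3 -m pendant '[0,0.5,-8,0,50,0,0,-8,0,45,0,0,-8,0,45,0,0,-8,0,40,0,0,-5,0,40,0,0,0,0,40,0,0,0,0,40]' 70
```

```text
time: 3.7
tool_pos: [559.5, 249.6, 163.1]
tcp_rot: [-178.9, 0.4, 54.9]
ft_force: [0.2, 0.2, 0.0]
finger_gap: 40.2
```

```bash
python3 -m pendant '[0,0,-4,0,32,0,0,0,0,26]' 60;  python3 -m pendant '[0,0,0,0,22,0,0,0,0,20,0,0,0,0,18,0,0,0,0,15,0,0,0,0,10,0,0,0,0,10,0,0,0,0,10]' 60
python3 - <<'E'
from h import *
f=snap('scene','scene2')['frame'][150:250,310:410]; cv2.imwrite('pics/c2.png',cv2.resize(f,(600,600),interpolation=cv2.INTER_CUBIC))
E
```

```text
time: 3.87
tool_pos: [559.3, 249.5, 158.5]
tcp_rot: [-178.9, 0.4, 54.9]
ft_force: [-0.0, 0.1, 0.2]
finger_gap: 26.0
time: 4.45
tool_pos: [560.0, 249.7, 159.7]
tcp_rot: [-178.9, 0.3, 54.9]
ft_force: [-0.7, -0.4, -0.6]
finger_gap: 13.8
```

View pics/c2.png

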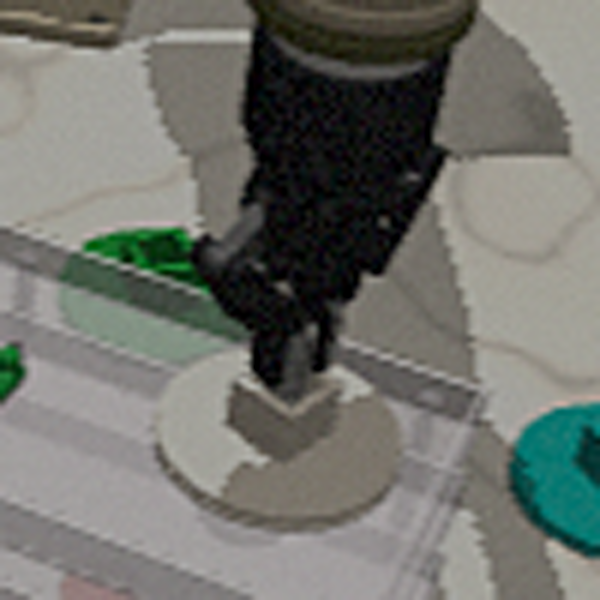

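```bash
python3 -m pendant '[0,0,4,0,10,0,0,6,0,10,0,0,8,0,10,0,0,10,0,10,0,0,10,0,10,0,0,5,0,10,0,0,0,0,10]' 60
python3 - <<'E'
from h import *
f=snap('scene','scene3')['frame'][130:250,300:420]; cv2.imwrite('pics/c3.png',cv2.resize(f,(600,600),interpolation=cv2.INTER_CUBIC))
E
```

```text
time: 5.08
tool_pos: [559.2, 249.4, 206.7]
tcp_rot: [-178.9, 0.4, 54.9]
ft_force: [0.4, 0.6, -2.5]
finger_gap: 13.9
```

View pics/c3.png

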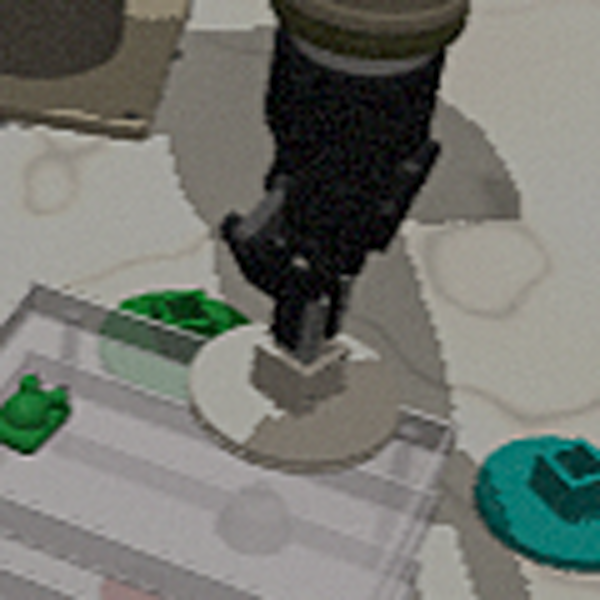

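The whole lid is lifted, with the wrist force showing about 2.5 N. I'll carry it to the mug.

```bash
python3 -m pendant '[0,-6,8,0,10,-2,-14,8,0,10,-3,-22,0,0,10,-3,-26,0,0,10,-3,-26,0,0,10,-3,-26,0,0,10,-3,-26,0,0,10,-3,-26,0,0,10,-3,-26,0,0,10,-3,-26,0,0,10,-3,-26,0,0,10,-3,-26,0,0,10]' 60;  python3 -m pendant '[-3,-26,0,0,10,-3,-26,0,0,10,-3,-26,0,0,10,-3,-26,0,0,10,-3,-26,0,0,10,-3,-24,0,0,10,-3,-20,0,0,10,-3,-14,0,0,10,-2,-8,0,0,10,0,0,0,0,10]' 60
```

```text
time: 6.13
tool_pos: [520.0, -43.7, 228.1]
tcp_rot: [-179.0, 0.5, 55.2]
ft_force: [-0.2, 0.5, -2.1]
finger_gap: 14.4
time: 6.97
tool_pos: [481.0, -263.1, 233.1]
tcp_rot: [-179.1, 0.8, 54.6]
ft_force: [0.5, -0.6, -2.7]
finger_gap: 14.0
```

```bash
python3 -m pendant '[5,8,-4,0,10,5,8,-8,0,10,2,3,-10,0,10,0,0,-10,0,10,0,0,-10,0,10,0,0,-10,0,10,0,0,-6,0,10,0,0,0,0,10,0,0,0,0,10]' 60
python3 - <<'E'
from h import *
S=snap('scene','scene4');T=snap('top','top4')
a=S['frame'][110:230,140:260];b=T['frame'][190:300,340:450]
cv2.imwrite('pics/c4.png',np.hstack([cv2.resize(a,(400,400),interpolation=cv2.INTER_CUBIC),cv2.resize(b,(400,400),interpolation=cv2.INTER_CUBIC)]))
s=sensors.sense();print(s['tool_pos'],s['tcp_rot'])
E
```

```text
time: 7.72
tool_pos: [492.8, -236.5, 166.7]
tcp_rot: [-178.8, 0.7, 54.8]
ft_force: [0.0, 0.6, -3.0]
finger_gap: 14.0
[ 492.99800317 -236.77027545  167.28817647] [-178.87165629    0.69380178   54.82719187]
```

View pics/c4.png

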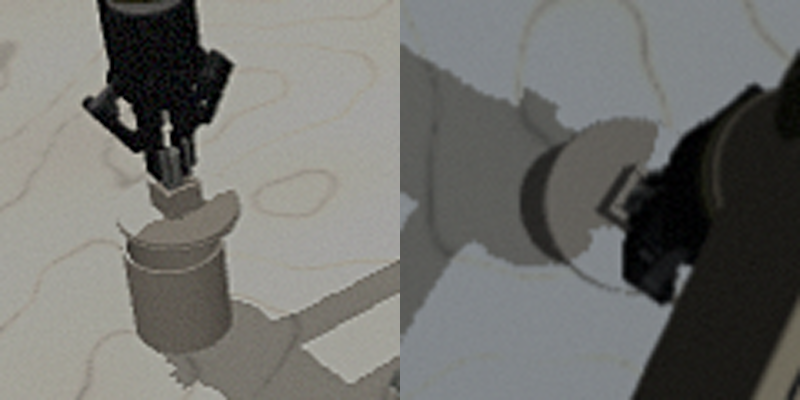

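```bash
cat >> h.py <<'E'
from scipy.optimize import least_squares
def disc(s,cx,cy,z0,z1,R=53.5,rm=75):
    P=cloud(s).reshape(-1,3);P=P[~np.isnan(P[:,0])]
    q=P[(np.hypot(P[:,0]-cx,P[:,1]-cy)<rm)&(P[:,2]>z0)&(P[:,2]<z1)]
    h=cv2.convexHull(q[:,:2].astype(np.float32))[:,0]
    f=least_squares(lambda p:np.hypot(h[:,0]-p[0],h[:,1]-p[1])-R,[cx,cy],loss='soft_l1').x
    r=np.hypot(h[:,0]-f[0],h[:,1]-f[1])-R
    A=np.c_[q[:,:2]-f,np.ones(len(q))]; 
    w=np.abs(q[:,2]-np.median(q[:,2]))<4; c=np.linalg.lstsq(A[w],q[w,2],rcond=None)[0]
    return f,np.median(q[:,2]),np.round(np.sort(r),1),c
E
python3 - <<'E'
from h import *
for t in('scene0','top0'): print(t,disc(load(t),559.7,250,122,132))
for t in('scene4','top4'): print(t,disc(load(t),494,-239,128,141))
E
```

```text
scene0 (array([559.48618328, 252.43988363]), np.float64(126.71413063076997), array([ 0.4,  0.5,  0.6,  0.7,  0.9,  0.9,  0.9,  1.2,  1.3,  1.6,  1.7,
        1.7,  1.7,  2.3,  2.3, 16.5, 16.7, 16.9, 17.1, 18.3, 18.8, 18.8,
       18.8, 18.8, 19.3, 19.6, 20.4, 20.9, 21.3]), array([-1.37160927e-03,  2.18151658e-03,  1.26712302e+02]))
top0 (array([557.69416686, 250.45932595]), np.float64(126.87080134176668), array([-0.4, -0.2,  0.2,  0.4,  0.5,  0.5,  0.8,  0.8,  0.9,  0.9,  0.9,
        0.9,  1.1,  1.2,  1.3,  1.5,  1.6, 16.6, 16.8, 17. , 17.5, 18.2,
       18.4, 18.6, 19.5, 20.1, 20.9, 21.1, 21.3, 22.2]), array([-3.58637711e-03, -1.31447199e-04,  1.26878757e+02]))
scene4 (array([ 492.7515012, -235.3818227]), np.float64(133.71511217665034), array([-1.7, -1.3, -1.2, -1. , -0.8, -0.6, -0.6, -0.4, -0.1, -0. ,  0.1,
        0.2,  0.2,  0.4,  0.4,  0.6,  0.8,  0.8,  0.9,  1.7,  2.1,  5.4]), array([-2.04274026e-02,  1.88753102e-03,  1.33932608e+02]))
top4 (array([ 491.73461336, -235.85934274]), np.float64(134.20163465638015), array([-1.5, -1.1, -1. , -0.9, -0.7, -0.7, -0.7, -0.6, -0.6, -0.6, -0.5,
       -0.5, -0.4, -0.4, -0.3, -0.3, -0.3, -0.3, -0.3, -0.3, -0.2, -0.2,
       -0.2, -0.2, -0.1, -0.1,  0.1,  0.2,  0.3,  0.3,  0.4,  0.4]), array([-1.34614969e-02,  5.49611609e-03,  1.34176825e+02]))
```

Run:
```python
from h import *
for t in('scene0','top0'):
  for rm in (49,55): print(t,disc(load(t),494.5,-243,88,99,45,rm)[:3])
# image-based: rim ring in the pictures -> ray points at z=95, fixed circle fit
for t,(y0,y1,x0,x1) in(('top0',(215,280,365,430)),('scene0',(165,225,170,215))):
    s=load(t);P=cloud(s)[y0:y1,x0:x1]
    m=(P[...,2]>90)&(P[...,2]<100)&(np.hypot(P[...,0]-494.5,P[...,1]+243)<50)
    v,u=np.nonzero(m); pts=np.array([onz(s,a+x0,b+y0,95)[:2] for a,b in zip(u,v)])
    f=least_squares(lambda p:np.hypot(pts[:,0]-p[0],pts[:,1]-p[1])-43,[494,-243],loss='soft_l1').x
    r=np.hypot(*(pts-f).T); ang=np.degrees(np.arctan2(pts[:,1]-f[1],pts[:,0]-f[0]))
    print(t,'ring',f,len(pts),np.percentile(r,[5,50,95]),np.histogram(ang,8,(-180,180))[0])
    im=cv2.resize(s['frame'][y0:y1,x0:x1],None,fx=8,fy=8,interpolation=cv2.INTER_CUBIC)
    cv2.imwrite(f'pics/m_{t}.png',im)
```

```text
scene0 (array([ 495.68004912, -242.86635803]), np.float64(92.81591950910928), array([-1.9, -1.6, -1.3, -1.3, -0.8, -0.6, -0.5, -0.3, -0.3, -0.2, -0.1,
       -0. ,  0.1,  0.4,  0.5,  0.6,  1. ,  1.6,  2.2,  2.3,  2.3]))
scene0 (array([ 495.68004912, -242.86635803]), np.float64(92.81591950910928), array([-1.9, -1.6, -1.3, -1.3, -0.8, -0.6, -0.5, -0.3, -0.3, -0.2, -0.1,
       -0. ,  0.1,  0.4,  0.5,  0.6,  1. ,  1.6,  2.2,  2.3,  2.3]))
top0 (array([ 494.99260201, -243.69111386]), np.float64(94.26985791526836), array([-1.8, -1.5, -1.1, -1. , -1. , -1. , -0.9, -0.9, -0.8, -0.8, -0.7,
       -0.6, -0.6, -0.6, -0.6, -0.6, -0.5, -0.5, -0.5, -0.5, -0.5, -0.5,
       -0.5, -0.4, -0.3, -0.3, -0.3, -0.3, -0.2, -0.2, -0.2, -0.1, -0. ,
        0. ]))
top0 (array([ 494.99260201, -243.69111386]), np.float64(94.26985791526836), array([-1.8, -1.5, -1.1, -1. , -1. , -1. , -0.9, -0.9, -0.8, -0.8, -0.7,
       -0.6, -0.6, -0.6, -0.6, -0.6, -0.5, -0.5, -0.5, -0.5, -0.5, -0.5,
       -0.5, -0.4, -0.3, -0.3, -0.3, -0.3, -0.2, -0.2, -0.2, -0.1, -0. ,
        0. ]))
top0 ring [ 494.95101521 -242.95679883] 234 [40.33753988 42.64624616 44.72409353] [28 34 31 31 26 28 29 27]
scene0 ring [ 497.34454351 -241.91341832] 132 [38.63049335 42.89075157 45.9384166 ] [19 19 11 18 23 17 10 15]
```

View pics/m_top0.png

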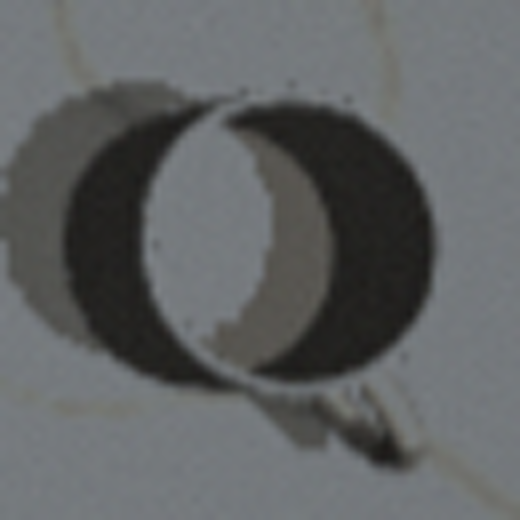

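View pics/m_scene0.png

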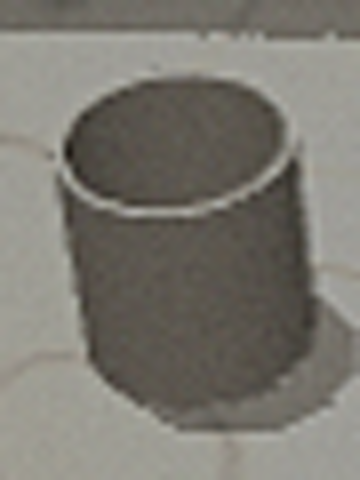

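The mug is at (495.2,-243.1) and the plate is now at (492.2,-235.6), so both views give the same shift of (3,-7). I'll correct and then check.

```bash
python3 -m pendant '[1,-3,0,0,10,1,-3,0,0,10,0.5,-1,0,0,10,0,0,0,0,10,0,0,0,0,10]' 60
python3 - <<'E'
from h import *
s=sensors.sense();print(s['tool_pos'],s['tcp_rot'])
S=snap('scene','scene5');T=snap('top','top5')
for s in(S,T): print(disc(s,494.5,-242,128,141)[:2])
E
```

```text
time: 8.23
tool_pos: [497.2, -246.4, 170.3]
tcp_rot: [-179.2, 0.7, 54.8]
ft_force: [-0.5, 0.3, -2.8]
finger_gap: 14.1
[ 497.17049141 -246.37726585  170.27342577] [-179.16775454    0.68559418   54.7544658 ]
(array([ 497.86666646, -244.76060174]), np.float64(137.15324884298306))
(array([ 496.3744541 , -245.67375369]), np.float64(137.66666857102686))
```

```bash
python3 -m pendant '[-1,2,-2,0,10,0,0,-2,0,10,0,0,0,0,10,0,0,0,0,10]' 60
python3 - <<'E'
from h import *
s=sensors.sense();print(s['tool_pos'],s['tcp_rot'])
S=snap('scene','scene6');T=snap('top','top6')
for s in(S,T): print(disc(s,494.5,-242,124,140)[:2])
E
```

```text
time: 8.67
tool_pos: [495.9, -243.7, 165.7]
tcp_rot: [-179.1, 0.7, 54.8]
ft_force: [0.3, 1.0, -3.1]
finger_gap: 13.9
[ 495.88341168 -243.70824687  165.71821737] [-179.14791089    0.67978776   54.77230518]
(array([ 496.36016635, -241.3483593 ]), np.float64(132.77604623994753))
(array([ 494.86234365, -243.24423852]), np.float64(133.1976717833943))
```

Aligned within about 1 mm. Now lowering slowly.

```bash
python3 -m pendant '[0,0,-1.5,0,10,0,0,-1.5,0,10,0,0,-1.5,0,10,0,0,-1.5,0,10,0,0,-1.5,0,10,0,0,-1.5,0,10,0,0,0,0,10]' 60; python3 -m pendant '[0,0,-1,0,10,0,0,-1,0,10,0,0,-1,0,10,0,0,-1,0,10,0,0,0,0,10]' 60
```

```text
time: 9.35
tool_pos: [495.9, -243.7, 155.7]
tcp_rot: [-179.1, 0.7, 54.8]
ft_force: [0.5, 0.7, -2.1]
finger_gap: 14.1
time: 9.77
tool_pos: [495.9, -243.8, 151.2]
tcp_rot: [-179.1, 0.7, 54.8]
ft_force: [0.2, -0.4, -2.9]
finger_gap: 14.2
```

```bash
for i in 1 2; do :; done; python3 -m pendant '[0,0,-1,0,10,0,0,-1,0,10,0,0,-1,0,10,0,0,0,0,10]' 60; python3 -m pendant '[0,0,-1,0,10,0,0,-1,0,10,0,0,-1,0,10,0,0,0,0,10]' 60
python3 - <<'E'
from h import *
S=snap('scene','scene7');T=snap('top','top7')
a=S['frame'][110:230,140:260];b=T['frame'][190:300,340:450]
cv2.imwrite('pics/c7.png',np.hstack([cv2.resize(a,(400,400),interpolation=cv2.INTER_CUBIC),cv2.resize(b,(400,400),interpolation=cv2.INTER_CUBIC)]))
E
```

```text
time: 10.1
tool_pos: [495.9, -243.8, 148.0]
tcp_rot: [-179.1, 0.7, 54.8]
ft_force: [0.3, -0.4, -2.8]
finger_gap: 13.8
time: 10.43
tool_pos: [496.0, -243.8, 144.7]
tcp_rot: [-179.2, 0.7, 54.8]
ft_force: [-0.4, 0.4, -3.3]
finger_gap: 13.8
```

View pics/c7.png

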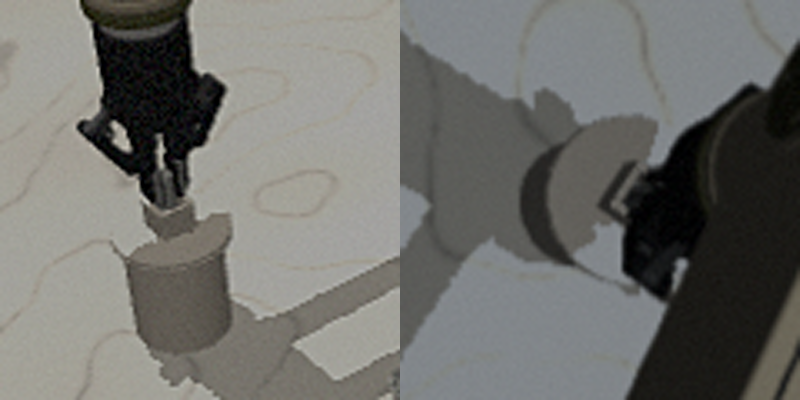

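No contact forces, and the plug is entering the mouth, with its bottom at about z 89. Continuing to seat it at TCP ~138.

```bash
python3 -m pendant '[0,0,-1,0,10,0,0,-1,0,10,0,0,-1,0,10,0,0,-0.5,0,10,0,0,0,0,10]' 60; python3 -m pendant '[0,0,-0.8,0,10,0,0,-0.8,0,10,0,0,0,0,10]' 60
```

```text
time: 10.95
tool_pos: [496.2, -243.9, 141.3]
tcp_rot: [-179.2, 0.7, 54.8]
ft_force: [0.4, -0.5, -2.4]
finger_gap: 14.2
time: 11.2
tool_pos: [496.1, -243.9, 139.4]
tcp_rot: [-179.2, 0.7, 54.8]
ft_force: [-0.3, -0.0, -3.0]
finger_gap: 13.9
```

```bash
python3 -m pendant '[0,0,-0.5,0,10,0,0,-0.5,0,10,0,0,0,0,10]' 60; python3 -m pendant '[0,0,-0.5,0,10,0,0,0,0,10]' 60;  python3 -m pendant '[0,0,-0.5,0,10,0,0,0,0,10]' 60
```

```text
time: 11.45
tool_pos: [496.3, -244.1, 138.8]
tcp_rot: [-179.2, 0.7, 54.8]
ft_force: [-0.1, 0.3, -4.0]
finger_gap: 13.7
time: 11.62
tool_pos: [496.5, -244.3, 138.8]
tcp_rot: [-179.3, 0.7, 54.8]
ft_force: [-0.6, -0.1, -3.4]
finger_gap: 14.3
time: 11.78
tool_pos: [496.7, -244.5, 138.7]
tcp_rot: [-179.3, 0.7, 54.8]
ft_force: [-0.8, -0.2, -2.7]
finger_gap: 14.3
```

Run:
```python
from h import *
S=snap('scene','scene8');T=snap('top','top8')
for s in(S,T): print(disc(s,494.5,-242,98,115))
s=sensors.sense();print(s['tool_pos'],s['ft_force'],s['wrist_torque'],s['qd'])
a=S['frame'][130:220,150:240];b=T['frame'][190:300,340:450]
cv2.imwrite('pics/c8.png',np.hstack([cv2.resize(a,(400,400),interpolation=cv2.INTER_CUBIC),cv2.resize(b,(400,400),interpolation=cv2.INTER_CUBIC)]))
```

```text
(array([ 496.58251372, -242.52230853]), np.float64(105.90314560075939), array([-1.3, -1.3, -1. , -1. , -0.9, -0.9, -0.5, -0.4, -0.4, -0.2, -0.1,
       -0. ,  0.2,  0.4,  0.4,  0.6,  0.6,  0.6,  0.6,  0.8,  0.9,  1.4,
        1.8,  1.9,  2. ]), array([-1.04886487e-02, -3.95637660e-03,  1.06049326e+02]))
(array([ 496.29819625, -243.81612549]), np.float64(106.06156052136579), array([-3.7, -2.3, -1.3, -1. , -0.8, -0.8, -0.8, -0.7, -0.6, -0.6, -0.5,
       -0.5, -0.5, -0.5, -0.4, -0.4, -0.4, -0.2, -0.2, -0.2, -0.2, -0.2,
       -0.1, -0.1, -0. , -0. ,  0. ,  0. ,  0.1,  0.2,  0.4]), array([-3.69206739e-03,  5.52224197e-03,  1.06013402e+02]))
[ 496.64153449 -244.52433694  138.62798618] [-0.62661632 -0.39244791 -0.75007748] [-0.01973224 -0.00678469  0.02227386] [ 0.0270985   0.08149496 -0.01882818  0.0245345  -0.02064805 -0.02637768]
```

View pics/c8.png

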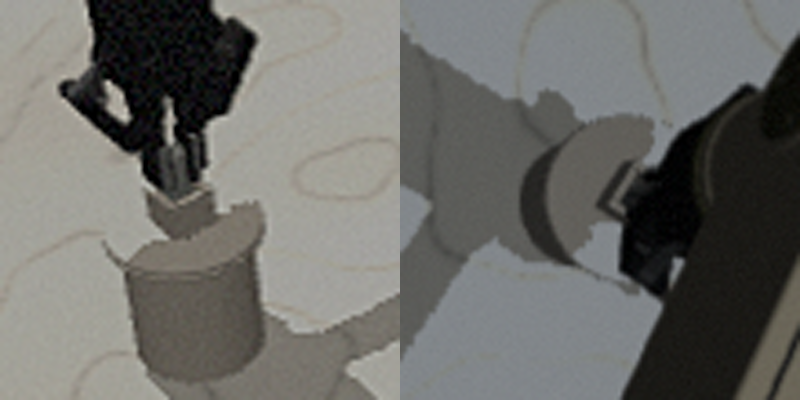

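The plate top is at z 106, as expected when seated, it is level, and the weight is off the wrist. Releasing slowly.

```bash
python3 -m pendant '[0,0,0,0,16,0,0,0,0,18,0,0,0,0,22,0,0,0,0,28,0,0,0,0,36,0,0,0,0,45,0,0,0,0,55]' 30; python3 -m pendant '[0,0,8,0,60,0,0,10,0,60,0,0,10,0,60,0,0,10,0,60,0,0,6,0,60,0,0,0,0,60]' 30
python3 - <<'E'
from h import *
S=snap('scene','scene9');T=snap('top','top9')
for s in(S,T): print(disc(s,494.5,-242,98,115))
for s in(S,T):
    P=cloud(s).reshape(-1,3);P=P[~np.isnan(P[:,0])]
    for a,b,k in((129,138,'collar'),(156,170,'post')):
        q=P[(np.hypot(P[:,0]-496,P[:,1]+243)<28)&(P[:,2]>a)&(P[:,2]<b)]
        if len(q)>3: print(k,len(q),np.median(q,0),cv2.minAreaRect(q[:,:2].astype(np.float32)))
a=S['frame'][130:220,150:240];b=T['frame'][190:300,340:450]
cv2.imwrite('pics/c9.png',np.hstack([cv2.resize(a,(400,400),interpolation=cv2.INTER_CUBIC),cv2.resize(b,(400,400),interpolation=cv2.INTER_CUBIC)]))
E
```

```text
time: 12.47
tool_pos: [497.6, -244.8, 139.6]
tcp_rot: [-179.4, 0.7, 54.8]
ft_force: [0.6, 0.5, -0.1]
finger_gap: 54.4
time: 12.97
tool_pos: [498.0, -245.0, 189.8]
tcp_rot: [-179.5, 0.7, 54.8]
ft_force: [0.8, -0.1, 0.4]
finger_gap: 59.8
(array([ 497.00878536, -242.95631535]), np.float64(105.59477329360269), array([-3.8, -0.7, -0.7, -0.6, -0.6, -0.5, -0.5, -0.5, -0.5, -0.4, -0.3,
       -0.3, -0.3, -0.2, -0. , -0. ,  0.1,  0.1,  0.1,  0.2,  0.3,  0.5,
        0.6,  0.9,  1.1,  2.5,  2.7]), array([-3.06081087e-03, -2.07760210e-03,  1.05656672e+02]))
(array([ 496.17567746, -243.3984088 ]), np.float64(105.92231520627416), array([-7.8, -2.3, -1.9, -1. , -0.9, -0.8, -0.6, -0.6, -0.6, -0.5, -0.5,
       -0.5, -0.5, -0.5, -0.5, -0.5, -0.4, -0.4, -0.4, -0.3, -0.3, -0.3,
       -0.2, -0.1, -0.1, -0.1, -0. , -0. ,  0.1,  0.4,  0.4]), array([ 2.62328027e-05, -1.17817312e-03,  1.05912397e+02]))
collar 75 [ 502.02601098 -239.34413855  132.67653793] ((497.2160949707031, -243.09950256347656), (36.28215789794922, 36.46426010131836), 55.52360534667969)
post 22 [ 498.26790858 -242.18736518  163.57687112] ((497.39971923828125, -241.45828247070312), (13.20380687713623, 12.160524368286133), 56.66434097290039)
collar 118 [ 499.45650589 -237.71112275  133.79809249] ((496.6849670410156, -242.86448669433594), (33.367042541503906, 34.36271667480469), 55.82481384277344)
post 46 [ 496.44988907 -241.77396462  163.34470301] ((496.5438232421875, -242.53204345703125), (13.117990493774414, 14.77685832977295), 0.9278236627578735)
```

View pics/c9.png

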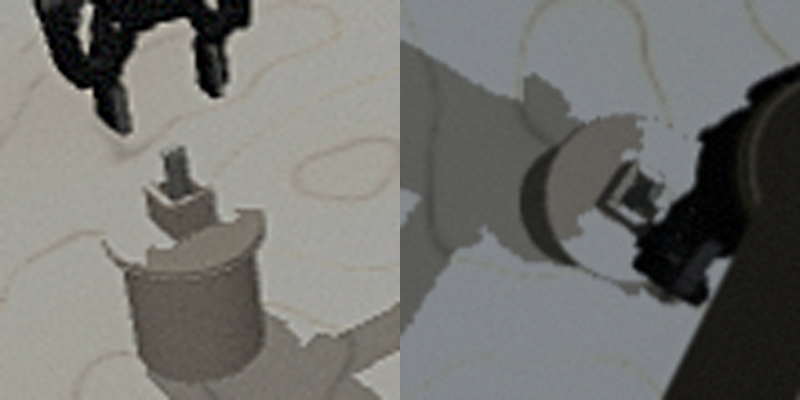

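The lid is seated square: plate at 106, post top at 163.5, and collar at (497,-243) with yaw 55.6. I'll align the tool and descend over the collar.

```bash
python3 -m pendant '[-0.8,1.5,-6,0.013,60,0,0,-10,0,60,0,0,-10,0,60,0,0,-10,0,60,0,0,-6,0,60,0,0,0,0,60,0,0,0,0,60]' 40
```

```text
time: 13.65
tool_pos: [493.6, -241.3, 136.6]
tcp_rot: [-179.0, 0.7, 55.6]
ft_force: [-1.1, -0.8, 0.1]
finger_gap: 60.2
```

```bash
python3 -m pendant '[2.5,-1.5,0,0,60,0,0,0,0,60,0,0,0,0,60]' 40
```

```text
time: 13.9
tool_pos: [496.2, -242.8, 136.2]
tcp_rot: [-178.9, 0.7, 55.6]
ft_force: [0.5, -0.1, -1.0]
finger_gap: 59.8
```

```bash
python3 -m pendant '[0.5,-0.4,-4,0,60,0,0,-4,0,60,0,0,-5,0,58,0,0,-4,0,56,0,0,0,0,54,0,0,0,0,54]' 40
python3 - <<'E'
from h import *
S=snap('scene','sceneA')
a=S['frame'][120:220,145:245];cv2.imwrite('pics/cA.png',cv2.resize(a,(600,600),interpolation=cv2.INTER_CUBIC))
E
```

```text
time: 14.4
tool_pos: [497.8, -244.0, 118.9]
tcp_rot: [-179.1, 0.7, 55.6]
ft_force: [0.5, 0.9, 0.4]
finger_gap: 53.5
```

View pics/cA.png

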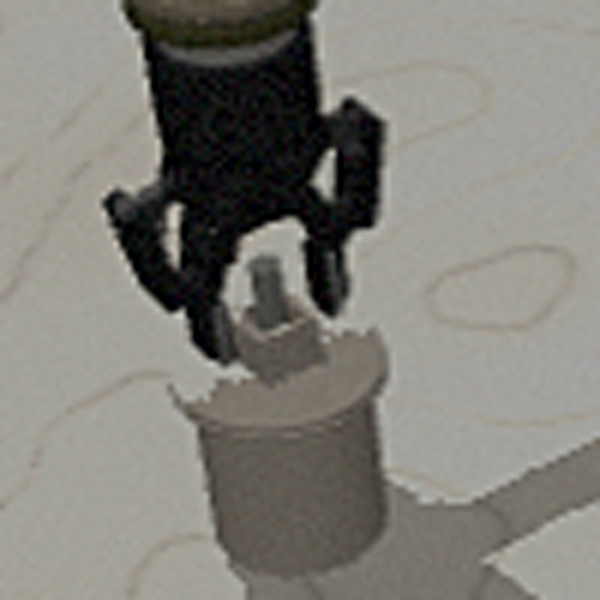

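```bash
python3 -m pendant '[-0.5,0.5,-2,0,50,0,0,-3,0,46,0,0,-2,0,44,0,0,0,0,42,0,0,0,0,42]' 40
```

```text
time: 14.87
tool_pos: [497.3, -243.4, 111.5]
tcp_rot: [-179.1, 0.7, 55.6]
ft_force: [-0.5, 0.5, 1.0]
finger_gap: 41.9
```

```bash
python3 -m pendant '[0,0,-1.5,0,40,0,0,0,0,38,0,0,0,0,36]' 40;python3 -m pendant '[0,0,0,0,34,0,0,0,0,32,0,0,0,0,30,0,0,0,0,28,0,0,0,0,28,0,0,0,0,28]' 45
python3 - <<'E'
from h import *
S=snap('scene','sceneB')
a=S['frame'][120:220,145:245];cv2.imwrite('pics/cB.png',cv2.resize(a,(600,600),interpolation=cv2.INTER_CUBIC))
print(disc(S,496.5,-243,98,115)); print(sensors.sense()['wrist_torque'])
E
```

```text
time: 15.12
tool_pos: [497.4, -243.5, 110.0]
tcp_rot: [-179.1, 0.7, 55.6]
ft_force: [-0.5, -0.2, 0.9]
finger_gap: 36.2
time: 15.62
tool_pos: [497.5, -243.6, 110.2]
tcp_rot: [-179.2, 0.7, 55.6]
ft_force: [-0.2, -0.3, -0.2]
finger_gap: 33.0
(array([ 497.82141929, -242.66251499]), np.float64(105.76102586593848), array([-1.2, -1.2, -1.2, -1.1, -1. , -1. , -0.8, -0.7, -0.7, -0.7, -0.6,
       -0.6, -0.6, -0.5, -0.5, -0.5, -0.5, -0.3, -0.2, -0.1, -0.1, -0.1,
        0. ,  0.2,  0.2,  0.5,  1. ,  1.1,  1.7]), array([-4.33214691e-03, -2.19517897e-03,  1.05901054e+02]))
[ 0.03025685 -0.01490246 -0.01562923]
```

View pics/cB.png

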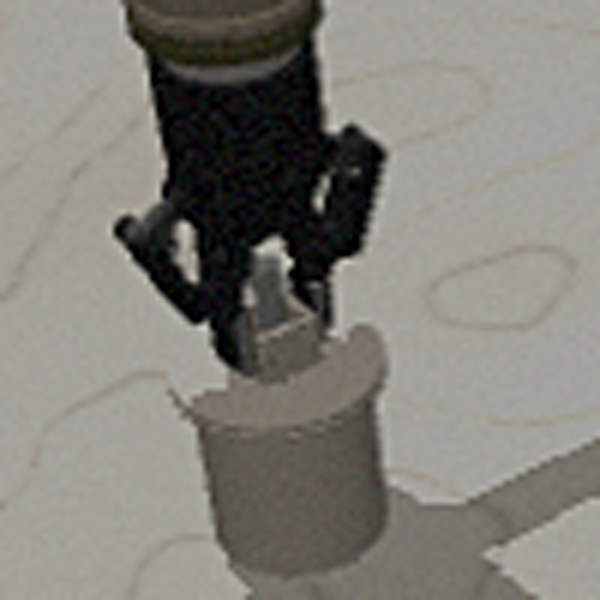

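The collar is gripped (gap 33, no side force). Lifting straight up in chunks and watching x and y.

```bash
python3 -m pendant '[0,0,1,0,28,0,0,2,0,28,0,0,3,0,28,0,0,3,0,28,0,0,3,0,28,0,0,0,0,28]' 45
python3 - <<'E'
from h import *
S=snap('scene','sceneC')
a=S['frame'][110:220,140:250];cv2.imwrite('pics/cC.png',cv2.resize(a,(600,600),interpolation=cv2.INTER_CUBIC))
print(sensors.sense()['wrist_torque'])
E
```

```text
time: 16.17
tool_pos: [497.0, -243.2, 122.8]
tcp_rot: [-179.1, 0.7, 55.6]
ft_force: [0.3, -0.0, -1.5]
finger_gap: 33.1
[ 0.01584397  0.01618121 -0.02015463]
```

View pics/cC.png

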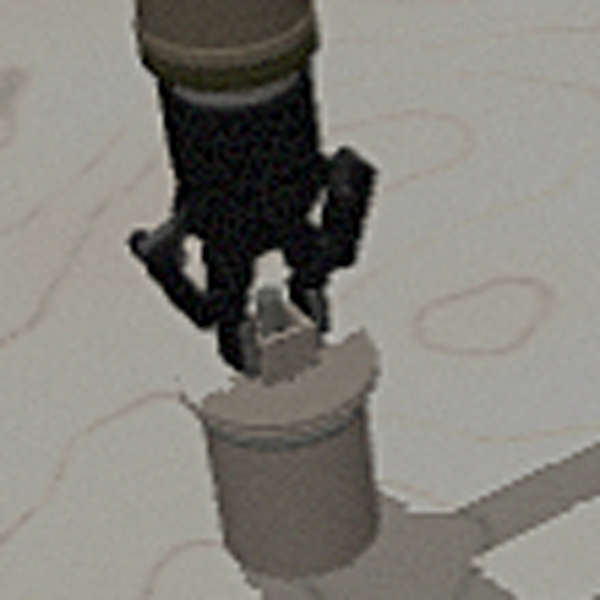

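The cover alone rises and the steel flange stays on the mug; fz is -1.5 N, about the cover's weight. Continuing.

```bash
python3 -m pendant '[0,0,4,0,28,0,0,4,0,28,0,0,4,0,28,0,0,4,0,28,0,0,3,0,28,0,0,0,0,28]' 45;  python3 -m pendant '[0,0,4,0,28,0,0,4,0,28,0,0,4,0,28,0,0,4,0,28,0,0,3,0,28,0,0,0,0,28]' 45
```

```text
time: 16.72
tool_pos: [496.9, -243.2, 143.7]
tcp_rot: [-179.1, 0.7, 55.6]
ft_force: [-0.2, 0.4, -0.8]
finger_gap: 33.1
time: 17.22
tool_pos: [497.0, -243.2, 165.0]
tcp_rot: [-179.1, 0.7, 55.6]
ft_force: [-0.0, -0.0, -0.7]
finger_gap: 33.3
```

```bash
python3 -m pendant '[0,0,4,0,28,0,0,5,0,28,0,0,5,0,28,0,0,5,0,28,0,0,5,0,28,0,0,0,0,28]' 45;  python3 -m pendant '[0,0,4,0,28,0,0,5,0,28,0,0,5,0,28,0,0,5,0,28,0,0,3,0,28,0,0,0,0,28]' 45
python3 - <<'E'
from h import *
S=snap('scene','sceneD')
a=S['frame'][80:220,120:260];cv2.imwrite('pics/cD.png',cv2.resize(a,(600,600),interpolation=cv2.INTER_CUBIC))
E
```

```text
time: 17.72
tool_pos: [496.9, -243.2, 191.6]
tcp_rot: [-179.1, 0.7, 55.6]
ft_force: [0.3, -0.6, -0.9]
finger_gap: 33.5
time: 18.22
tool_pos: [496.9, -243.2, 216.4]
tcp_rot: [-179.1, 0.7, 55.6]
ft_force: [0.2, 0.5, -0.7]
finger_gap: 33.6
```

View pics/cD.png

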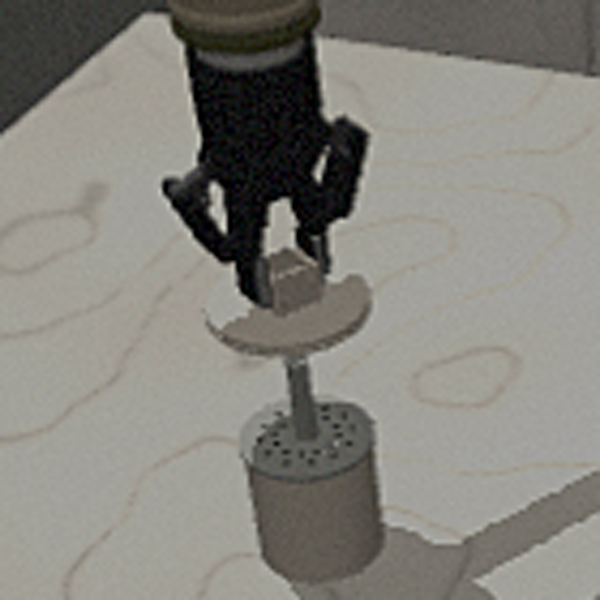

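The cover clears the post by about 40 mm and the strainer is seated. Moving sideways toward -y, clear of the handle, without lowering.

```bash
python3 -m pendant '[0,-3,1,0,28,0,-8,1,0,28,0,-14,1,0,28,0,-18,1,0,28,0,-20,1,0,28,0,-20,1,0,28,0,-20,1,0,28,0,-18,1,0,28,0,-14,1,0,28,0,-8,1,0,28,0,-3,0,0,28,0,0,0,0,28]' 60; python3 -m pendant '[0,0,0,0,28,0,0,0,0,28]' 60
python3 - <<'E'
from h import *
S=snap('scene','sceneE');T=snap('top','topE')
s=sensors.sense();p=s['tool_pos'];print(p,s['tcp_rot'],s['finger_gap'])
for c in(S,T): print(disc(c,p[0],p[1],p[2]-12,p[2]+4))
for c in(S,T):
    P=cloud(c).reshape(-1,3);P=P[~np.isnan(P[:,0])]
    q=P[(np.hypot(P[:,0]-496,P[:,1]+243)<50)&(P[:,2]>95)&(P[:,2]<105)];print('flange',len(q),np.median(q[:,2]),disc(c,496,-243,96,105,47,52)[0],np.linalg.lstsq(np.c_[q[:,:2]-[496,-243],np.ones(len(q))],q[:,2],rcond=None)[0])
    q=P[(np.hypot(P[:,0]-496,P[:,1]+243)<20)&(P[:,2]>157)&(P[:,2]<170)];print('post',len(q),np.median(q,0))
cv2.imwrite('pics/E.png',np.hstack([S['frame'][60:260,60:400][:, :340],T['frame'][150:350,280:560]]))
E
```

```text
time: 19.27
tool_pos: [492.6, -406.1, 223.0]
tcp_rot: [-178.9, 0.8, 55.5]
ft_force: [0.2, 1.2, -1.8]
finger_gap: 32.9
time: 19.43
tool_pos: [492.3, -405.8, 222.4]
tcp_rot: [-178.8, 0.8, 55.5]
ft_force: [-0.3, 0.5, -1.4]
finger_gap: 32.9
[ 492.45706183 -405.47202293  222.53907437] [-178.82981896    0.76607176   55.50593216] 32.81603778613426
(array([ 491.79321127, -406.01769818]), np.float64(217.8357702778271), array([-0.7, -0.7, -0.7, -0.6, -0.6, -0.5, -0.4, -0.2, -0.1, -0.1, -0.1,
       -0. ,  0.1,  0.1,  0.2,  0.3,  0.3,  0.3,  0.3,  0.3,  0.4,  0.5,
        0.9,  1.7,  2.2,  2.2,  2.3]), array([-1.90477197e-02, -7.74868496e-03,  2.18179375e+02]))
(array([ 490.35101748, -405.34364161]), np.float64(218.1347851323558), array([-6. , -1.2, -1. , -0.9, -0.7, -0.4, -0.4, -0.3, -0.3, -0.2, -0.1,
       -0.1, -0.1, -0.1, -0.1, -0. , -0. ,  0. ,  0. ,  0.1,  0.1,  0.1,
        0.1,  0.1,  0.2,  0.2,  0.3,  0.4,  0.4,  0.5,  0.5]), array([-7.69764661e-03,  2.53990069e-03,  2.18102022e+02]))
flange 461 99.69075638853651 [ 496.66024784 -242.90504625] [ 2.44601244e-04 -4.96498106e-04  9.96271802e+01]
post 24 [ 498.70132591 -242.03044029  163.32037025]
flange 1179 99.89429843114844 [ 496.27544048 -242.98160748] [2.97456353e-04 1.88056973e-03 9.99328933e+01]
post 43 [ 496.43089674 -242.44525375  163.50235193]
```

View pics/E.png

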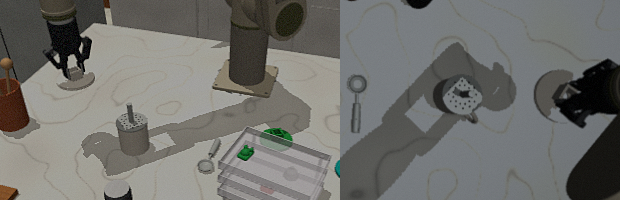

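The strainer is seated level (flange top 99.8, expected 100; post top 163.4). The cover is level within about 1°, and its nearest edge is about 60 mm clear of the mug. Handing in.

Run:
```python
from h import *
print(job.hand_in())
s=sensors.sense();print(s['time'],s['tool_pos'],s['finger_gap'])
```

```text
the job is handed in; nothing more can be done
None
the job is handed in; nothing more can be done
```

I lifted the whole lid by its post from the top tray and lowered it into the mug with no rise in wrist force. After letting go, I took the cover alone by its collar, lifted it straight off the post, and moved it about 160 mm towards -y. I handed it in with the cover still held up; the hand-in gives no verdict.

**Last checks, at about 19.5 s of the 59 s allowed:**
- **Strainer:** it is seated and level. Its flange top is at z 99.8 (100 expected) and its post top at 163.4 (164 expected).
- **Cover:** its plate is at z 218, gripped at a gap of 33 mm. Its nearest edge is about 60 mm clear of the mug wall and farther from the handle.
- **Tilt:** the cover is not perfectly level. The tool drifted about 1.2° from vertical, and the two cameras put the cover's tilt at 0.5° and 1.2°.
- **Mug:** it still stands. The flange centre measured (496.4, -243) against the mug centre of (495.2, -243) beforehand, about 1 mm and within the plug's play.
- **Other things:** the frog and spoon look untouched in the last pictures, but I did not measure any of the other items again.

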